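# Unlock the test gauge and hang it away

## Robot

A 7-joint arm with a two-finger parallel gripper is mounted at the origin on the work surface. World frame = base frame: x ahead of the robot, y to its left, z up, the work surface at z = 0. Lengths are in m, angles in rad, forces in N, time in s.
With the tool pointing down it reaches from about 0.425 to 0.925 m from the base axis. Payload 6.8 kg.
Tool frame: the origin (TCP) lies on the front face of the gripper's body, between the roots of the fingers; the fingertips stand 73 mm ahead of it and the grasp point (between the pads) lies 54 mm ahead of it (env.nose_length is the distance from the TCP to the fingertips, in m); z points along the fingers, y is the direction in which the jaws open and shut (so a half turn about z gives the same grasp; the last joint's range is limited). The gripper opens to 85 mm and grips with 20 to 120 N. Pads are 22 mm wide; open, the fingers measure 114 mm over their backs; the gripper's body (76 mm by 85 mm) begins 54 mm behind the grasp point. The pads swing forward as they close: fully open they stand 13 mm farther back than shut.
Start: joints at [0.998, 0.477, 0.022, 1.555, -0.011, 1.109, -0.083], TCP at [0.303, -0.603, 0.304] pointing down, gripper open.
Joint ranges: [-2.96, 2.96], [-0.34, 2.1], [-1.41, 1.46], [0.24, 2.44], [-1.37, 4.51], [0.17, 1.92], [-2.96, 2.96]. Speed limits (rad/s): [2.39, 2.39, 3.14, 3.14, 3.14, 3.14, 3.14].

## Interface

Orientations are given as a unit quaternion [w, x, y, z].
In Python, from cell import env, kin, camera, calibration, job gives the robot as it stands. The module is installed in compiled form; this text tells all that it offers. Calls block until the motion is done:
- env.reach(position, orientation): joint-space move of the TCP to a pose.
- env.movel(position, velocity=0.15, rot=None, stop_force=None): straight line of the TCP; rot=None keeps the orientation; velocity is the mean speed in m/s. With stop_force (N) it stops when the force on the tool has changed by that much, and returns True; else False.
- env.goto_joints(angles): joint-space move.
- env.grip(opening, f_grip=None): finger opening in m; f_grip is the grip in N (None keeps the last); returns when the fingers have stopped.
- env.dwell(seconds).
- kin.inverse_kinematics(position, orientation): joint angles nearest the present ones, or None.
- env.get_state(): the state.
- camera(name): name is "scene" or "top" or "wrist"; returns (picture, depth): 400x640x3 uint8, blue, green, red; 400x640 float32, m along the optical axis (not along the pixel's ray), 0 where there is no reading.
- calibration(name): a dict with "fx", "fy", "cx", "cy" (pixels), "k1" (the pictures are not rectified: a ray, as slopes to the right and down, at radius r is drawn at 1 + k1 r^2 times it, then the intrinsics apply), "rvec" (rotation vector, rad) and "tvec" (3), from world to camera coordinates, as OpenCV has them. Camera axes: x right, y down, z forward; pixel columns grow to the right and rows downward; lengths in m; the calibration is good to about 2 mm. A picture is of the moment at which its call begins: read the wrist's pose just before it. calibration takes no time and is no camera call; for the wrist camera it gives the pose at the moment of the call.
A pose or a line that the arm cannot do raises env.PlanningError and nothing moves.
- job.job_done(): hands the job in, once; it reports no verdict.
The state is a dict: "time": time; "qpos": joint angles; "joint_velocities": joint speeds; "joint_torque": joint torques, N m; "tcp_pos": TCP position; "orientation": TCP orientation; "force": force on the tool from outside, world axes, zero at the start; "torque": the same for the moment, N m; "opening": finger opening in m.
Only numpy, scipy, OpenCV 4.12 (cv2) and the standard library are available. Lean on these libraries where they do the work, as an engineer would, in place of code of your own. Each camera call takes 0.05 s, during which the arm holds its last target. There are 200 camera calls.

## Task

Put the test gauge away: swing the coupler's lever round to its stop to unlock the collar, lift the gauge out and hang it by its strap bail on the long empty hook of the rail. Before you let go, tug it down gently, about as hard as its own weight, and keep the pull on for a moment to be sure that the hook holds it; then leave it hanging still. Never set the gauge down or drop it on the bench, and leave the other things on the bench where they are.

Things in the scene. Friction and masses are not known exactly. Their poses are not given: they have to be found in the camera images.
- block: Dark steel test block, 120 (x) x 100 (y) x 45 mm high, bolted down, with the upright coupler on its top. Origin: centre of its underside; z up. The gauge's axes start parallel to the block's.
- coupler (a point): Centre of the coupler's mouth on the block's flat top, 45 mm above the bench; axes as the block's. A bore 24 mm wide and 34 mm deep takes the gauge's stem; small keys beside the flange's ears stop the gauge from turning. The locking collar round it is 82 mm across and 23 mm high.
- collar (a joint): Turn of the locking collar about the coupler's upright axis, rad: near 0 = locked (two lugs lie over the ears of the gauge's flange), 1.31 = the stop, unlocked; it grows counter-clockwise seen from above. Friction (about 1 N at the lever's end) leaves it where it is put. Unlocked counts from 1.1.
- lever_grip (a point): Middle of the upright black round grip (20 mm diameter) at the end of the collar's flat lever, 120 mm from the coupler's axis and 85 mm above the bench. The free part of the grip reaches from 22 mm below to 24 mm above this point; the lever (16 mm wide, 8 mm thick, top 24 mm below this point) runs inward to the collar. In the block's axes it lies in direction 0.35 rad plus the collar's angle from +x towards +y.
- gauge: Chrome test gauge, 181 mm tall, 0.4 to 0.6 kg: stem 22 mm thick and 24 mm long below, flange with two ears along x (60 mm over the ears, 14 mm wide, 8 mm thick), round case 80 mm across and 40 mm thick with the dial on its -x face (case centre 68 mm above the origin), and a flat steel strap bail on top. Origin: on the stem's axis at the underside of the flange, which sits on the block's top; z up, bail legs at +y and -y.
- bail (a point): Middle of the bail's opening, 128 mm above the gauge's origin, axes as the gauge's: the place to grip. The two flat legs stand at y = -22.5 and +22.5 mm (strap 14 mm wide in x, 5 mm thick; 50 mm over the outsides), straight from 16 mm below to 16 mm above this point. The opening is 40 mm wide and 44 mm tall, from the case's top 20 mm below this point to the underside of the bail's top 24 mm above it; the bail's outer top is 29 mm above.
- bail_top (a point): Middle of the underside of the bail's top, 152 mm above the gauge's origin: the place that hangs on the hook. The top is flat for 24 mm across y, then slopes down at 45 degrees to the legs.
- hook: The long empty hook on the grey rail, the one of three that holds nothing (it may be the left, middle or right one, 110 mm apart; the others are shorter and hold a wrench and a shackle). A round steel rod 10 mm thick that runs level from its clamp (33 mm cube on the rail, at the origin) along the hook's -x to 95 mm, then turns up. Origin: in the middle of the rail's bar (25 mm square), on the rod's axis, 260 mm above the bench; x points away from the open end, z up.
- seat (a point): Top of the hook's level rod, 62 mm out from the origin along the hook's -x and 5 mm above the rod's axis: where the bail's top should rest. Axes as the hook's. The level rod is free from 45 mm nearer the rail to 30 mm nearer the tip.
- hook_tip (a point): Highest point of the upturned end, 107 mm out from the hook's origin along -x, 20 mm above the rod's axis (15 mm above the seat). The bail's opening must pass over this end, moving along the hook's +x.
- rail: Grey steel hook rail: level square bar 350 mm long along its y, 260 mm above the bench, on two posts 320 mm apart. Origin on the bench below the bar's middle.
- hook_wrench: Shorter hook with a combination wrench hung on it (fixed; reaches down to 90 mm above the bench). Origin as for the long hook.
- hook_shackle: Shorter hook with a steel shackle hung on it (fixed, 80 mm wide; reaches down to 170 mm above the bench). Origin as for the long hook.
- tip0_top (a point): Bystander: top of a steel male tip standing loose on its hexagon (32 mm across flats, 74 mm tall).
- tip1_top (a point): Bystander: top of a steel male tip standing loose on its hexagon (32 mm across flats, 74 mm tall), one of four alike.
- tip2_top (a point): Bystander: top of a steel male tip standing loose on its hexagon (32 mm across flats, 74 mm tall), one of four alike.
- tip3_top (a point): Bystander: top of a steel male tip standing loose on its hexagon (32 mm across flats, 74 mm tall), one of four alike.
- elbow_top (a point): Bystander: top of the blue aluminium elbow, loose on its hexagon, 71 mm tall, other leg reaching 44 mm along its +x.
- mallet_head (a point): Bystander: centre of the head of the mallet lying loose on the bench: short ash handle reaching 165 mm along its -x, head 88 mm long along y and 58 mm thick, with green rubber faces.
- carousel_rim (a point): Bystander: a point on the rim (44 mm above the bench) of the small parts carousel at the robot's right, 180 mm across, 102 mm tall with its black iron knob, free to turn.
- table: The oak bench; its top is at height 0.

How it is judged:
On the way, in this order (a step that is already met when the one before it is completed fails the run):
1. the collar is unlocked: the lever is round to its stop (1.1 rad or more) while the gauge is still down in the coupler (value of joint collar above 1.1 rad and distance between gauge and coupler below 0.012 m), for 0.1 s.
2. the gauge is lifted out of the coupler in the gripper (z of gauge in the frame of coupler above 0.03 m and contact force between the fingers and gauge above 2 N), for 0.2 s.
3. the bail is over the hook: the hook's end has passed through its opening, the gauge still held (x of bail in the frame of hook_tip above 0.015 m and x of bail in the frame of seat below 0.045 m and y of bail_top in the frame of seat between -0.02 and 0.02 m and z of bail_top in the frame of seat between -0.008 and 0.04 m and contact force between the fingers and gauge above 2 N), for 0.1 s.
4. the gauge, still held, is tugged down so that the hook carries more than 8 N (its weight is 4 to 6 N) (contact force between gauge and hook above 8 N and contact force between the fingers and gauge above 2 N), for 0.3 s.
At the end, for the whole second after the job is handed in: The gauge hangs by its bail on the long hook's level rod (30 mm towards the tip to 45 mm towards the rail from the seat, 16 mm across, 8 mm in height), within 0.25 rad of upright, let go and still (0.05 m/s, 0.6 rad/s); the collar stays unlocked (over 1.1 rad) (x of bail_top in the frame of seat between -0.03 and 0.045 m and y of bail_top in the frame of seat between -0.016 and 0.016 m and z of bail_top in the frame of seat between -0.008 and 0.008 m and angle between gauge's own z axis and vertical below 0.25 rad and contact force between gauge and hook above 2.5 N and linear speed of gauge below 0.05 m/s and angular speed of gauge below 0.6 rad/s and value of joint collar above 1.1 rad); the robot touches nothing.
It fails at once if the hook is loaded with more than 35 N (tugged too hard or dropped on) (contact force between gauge and hook above 35 N).
It fails at once if the gauge touches the bench (contact force between gauge and table above 0.5 N).
It fails at once if a male tip is moved by more than 30 mm or knocked over (distance of any of tip0_top, tip1_top, tip2_top, tip3_top from where it was at the start of the episode above 0.03 m).
It fails at once if the elbow or the mallet is moved by more than 30 mm (distance of any of elbow_top, mallet_head from where it was at the start of the episode above 0.03 m).
It fails at once if the carousel's rim is turned by more than 20 mm (distance of carousel_rim from where it was at the start of the episode above 0.02 m).
It also fails if it takes over 58 s, if anything falls off the work surface, if the arm or the gripper's body presses on something with over 40 N, if the wrist force passes 120 N, or if a joint passes its speed limit or range.

## Working session

There is one attempt and no reset: what is moved stays moved. The work goes in short steps, each a Python script; the robot and the scene stay as the last script left them, time stands still between calls to the robot, and variables do not carry over. Pictures are saved under pics/ and viewed, about 8 in all and at most 12, crops included, and the job is handed in when it is done.

```bash
mkdir -p pics; cat > h.py <<'E'
import numpy as np, cv2, pickle
from cell import env, kin, camera, calibration, job
def shot(name,fn):
    c=calibration(name); im,d=camera(name); cv2.imwrite(f'pics/{fn}.png',im); pickle.dump((c,im,d),open(f'pics/{fn}.pkl','wb')); return c,im,d
def load(fn): return pickle.load(open(f'pics/{fn}.pkl','rb'))
def cloud(c,d):
    K=np.array([[c['fx'],0,c['cx']],[0,c['fy'],c['cy']],[0,0,1]]); dist=np.array([c['k1'],0,0,0,0.])
    h,w=d.shape; v,u=np.mgrid[:h,:w]
    p=cv2.undistortPoints(np.stack([u,v],-1).reshape(-1,1,2).astype(float),K,dist).reshape(h,w,2)
    P=np.dstack([p*d[...,None],d]); R=cv2.Rodrigues(np.array(c['rvec'],float))[0]
    W=(P-np.array(c['tvec'],float).ravel())@R; W[d<=0]=np.nan; return W
def proj(c,X):
    K=np.array([[c['fx'],0,c['cx']],[0,c['fy'],c['cy']],[0,0,1]])
    return cv2.projectPoints(np.array(X,float).reshape(-1,3),np.array(c['rvec'],float),np.array(c['tvec'],float),K,np.array([c['k1'],0,0,0,0.]))[0].reshape(-1,2)
E
python3 - <<'E'
from h import *
for n in('scene','top'):
    c,im,d=shot(n,n+'0'); print(n,c,(d>0).mean())
s=env.get_state();print(s)
E
```

```text
scene {'fx': 375.6280227353648, 'fy': 375.6280227353648, 'cx': 317.9772862553824, 'cy': 197.2724029758563, 'k1': -0.005052734557514127, 'rvec': array([ 1.00919793,  2.35175172, -1.16329843]), 'tvec': array([ 0.40468457, -0.06342169,  1.42359448])} 0.99605859375
top {'fx': 394.88509309019247, 'fy': 394.88509309019247, 'cx': 318.94729900002983, 'cy': 199.535117638596, 'k1': -0.013294482063469079, 'rvec': array([ 2.13436344, -2.13788648,  0.22948319]), 'tvec': array([-0.08531026,  0.58944109,  1.24223078])} 0.99598828125
{'time': 0.1, 'qpos': array([ 0.99794148,  0.47771751,  0.02237288,  1.55637774, -0.01146796,
        1.10931057, -0.08310365]), 'joint_velocities': array([-2.97186865e-04, -4.65446471e-04,  7.08212168e-04, -1.02148813e-03,
       -1.29312791e-03, -1.07173091e-03,  7.28693865e-05]), 'joint_torque': array([ 3.86028332e-03, -5.97761965e+01,  1.61344159e+00, -2.81955117e+01,
        1.28157457e-02,  5.01521266e-03, -5.51749665e-06]), 'tcp_pos': array([ 0.30231944, -0.60303344,  0.30301277]), 'orientation': array([-7.96731800e-04,  9.73120891e-01,  2.30293339e-01, -2.73543552e-04]), 'force': array([-0.26381306,  0.33793667, -0.07170928]), 'torque': array([ 0.05268631,  0.04099114, -0.06137742]), 'opening': 0.08555590362054481}
```

View pics/scene0.png

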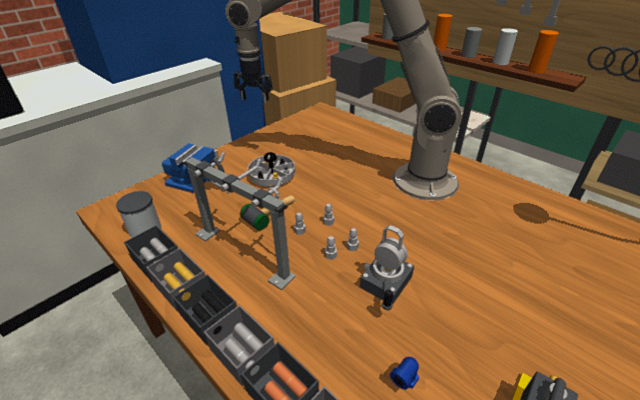

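View pics/top0.png

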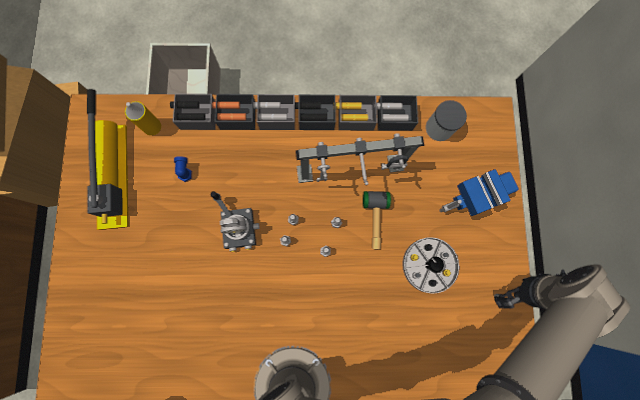

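The scene shows the gauge on its block (scene 390,265; top 238,228), the lever grip (top 215,195) and the rail (top 296–422, ~150). The long empty hook is the middle one (top 363,160–182), and it points at the robot. The mallet is below it (377,200).

```bash
python3 - <<'E'
from h import *
c,im,d=load('top0'); W=cloud(c,d)
def reg(n,u0,u1,v0,v1,z0,z1):
    P=W[v0:v1,u0:u1].reshape(-1,3); P=P[(P[:,2]>z0)&(P[:,2]<z1)]
    print(n,len(P),P.mean(0).round(4) if len(P) else '',P.min(0).round(3) if len(P) else '',P.max(0).round(3) if len(P) else ''); return P
P=reg('grip',205,235,188,208,.09,.13)
P=reg('bail',215,265,190,250,.19,.24)
P=reg('case',215,265,190,250,.13,.19)
P=reg('blocktop',215,270,200,255,.036,.05)
print(cv2.minAreaRect(P[:,:2].astype(np.float32)))
P=reg('rail',290,430,130,185,.262,.29)
print(cv2.minAreaRect(P[:,:2].astype(np.float32)))
P=reg('rod',355,372,155,190,.24,.30)
for p in P[::6]: print(p.round(3),end=' ')
print(np.nanmedian(W[300:320,100:200,2]))
c,im,d=load('scene0'); W=cloud(c,d)
print('\nscene')
P=reg('bail',375,410,222,260,.175,.24);
P=reg('grip',380,396,285,308,.065,.13)
P=reg('rail',180,290,140,215,.268,.29); print(cv2.minAreaRect(P[:,:2].astype(np.float32)))
E
```

```text
grip 38 [0.5966 0.2451 0.1064] [0.588 0.238 0.092] [0.607 0.254 0.115]
bail 75 [0.4984 0.1793 0.2003] [0.49  0.16  0.191] [0.506 0.204 0.206]
case 222 [0.4946 0.1751 0.1484] [0.477 0.146 0.13 ] [0.521 0.214 0.19 ]
blocktop 533 [0.4915 0.1722 0.0451] [0.429 0.12  0.036] [0.564 0.235 0.05 ]
((0.49594780802726746, 0.17436689138412476), (0.12815450131893158, 0.10996421426534653), 7.617714881896973)
rail 1610 [ 0.6913 -0.1988  0.2726] [ 0.591 -0.379  0.262] [ 0.745 -0.013  0.287]
((0.6601274013519287, -0.202183336019516), (0.14032797515392303, 0.3663271963596344), 7.573967456817627)
rod 110 [ 0.6361 -0.2029  0.2666] [ 0.591 -0.213  0.244] [ 0.684 -0.185  0.287]
[ 0.684 -0.185  0.245] [ 0.674 -0.194  0.267] [ 0.671 -0.202  0.267] [ 0.666 -0.202  0.266] [ 0.659 -0.198  0.27 ] [ 0.657 -0.204  0.266] [ 0.652 -0.202  0.265] [ 0.646 -0.202  0.265] [ 0.64  -0.199  0.264] [ 0.637 -0.204  0.266] [ 0.631 -0.201  0.265] [ 0.626 -0.201  0.264] [ 0.622 -0.206  0.267] [ 0.617 -0.201  0.266] [ 0.614 -0.209  0.265] [ 0.608 -0.209  0.267] [ 0.6   -0.205  0.274] [ 0.597 -0.213  0.277] [ 0.591 -0.209  0.278] 6.0939812403820484e-06

scene
bail 131 [0.5004 0.1833 0.1949] [0.489 0.155 0.175] [0.51  0.206 0.204]
grip 136 [0.6024 0.2504 0.0923] [0.59  0.239 0.065] [0.61  0.26  0.111]
rail 1056 [ 0.6941 -0.1839  0.2736] [ 0.592 -0.37   0.268] [ 0.74  -0.023  0.282]
((0.6590710282325745, -0.20180551707744598), (0.1351078748703003, 0.34802937507629395), 7.499278545379639)
```

```bash
cat >> h.py <<'E'
def down(yaw):  # tool down, tool y axis (jaws) along +-(yaw) direction
    a=(yaw+np.pi/2)/2; return np.array([0,np.cos(a),np.sin(a),0])
def tool(yaw,near=None): # choose between the two half-turn solutions
    return down(yaw)
E
python3 - <<'E'
from h import *
p=env.get_state()['tcp_pos']
env.movel([p[0],p[1],.5],velocity=.4)
# check jaw yaw choices at lever and gauge and hook
for nm,pos,yaws in(('lev',[.60,.248,.145],[.59+1.57,.59-1.57]),('lev2',[.472,.297,.145],[1.79+1.57,1.79-1.57]),('g',[.498,.18,.23],[.13+1.57,.13-1.57]),('hook',[.627,-.2,.32],[.13+1.57,.13-1.57])):
    for y in yaws:
        q=kin.inverse_kinematics(pos,down(y)); print(nm,round(y,2),None if q is None else np.round(q,2))
env.reach([.42,.17,.48],down(.13-1.57))
c,im,d=shot('wrist','w1')
s=env.get_state();print(s['time'],s['tcp_pos'],c['rvec'],c['tvec'],'cam',-cv2.Rodrigues(c['rvec'])[0].T@c['tvec'])
E
```

```text
lev 2.16 [ 0.17  0.84 -0.99  1.69  0.8   1.06  1.07]
lev -0.98 [-0.03  0.71 -0.66  1.71  0.53  0.92 -1.88]
lev2 3.36 [ 0.17  0.84 -1.19  1.91  0.91  1.07  1.94]
lev2 0.22 [-0.06  0.63 -0.81  1.92  0.6   0.85 -0.97]
g 1.7 [ 0.35  0.55 -1.06  1.92  0.57  1.01  0.74]
g -1.44 [ 0.1   0.41 -0.7   1.94  0.34  0.91 -2.21]
hook 1.7 [ 0.62  0.5  -0.58  1.55  0.29  1.18  1.69]
hook -1.44 [ 0.34  0.44 -0.17  1.57  0.08  1.13 -1.29]
3.55 [0.42045701 0.1693081  0.47995768] [-2.20170229  1.93179635  0.26002585] [0.11235957 0.34176217 0.66388943] cam [0.48628856 0.17715707 0.54983092]
```

View pics/w1.png

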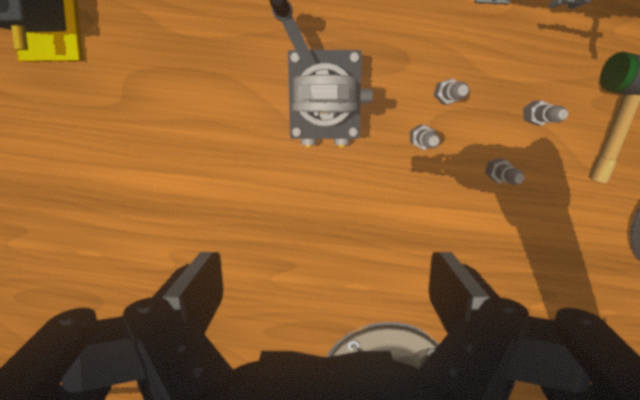

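The block fills (289–362, 50–138), with the bail at (327,90) and the lever running up to (282,5). The block is parallel to the camera, so its yaw is about 0.13.

```bash
cat > fit.py <<'E'
from h import *
c,im,d=load('w1'); W=cloud(c,d).reshape(-1,3); W=W[np.isfinite(W[:,0])]
def sel(P,x0,x1,y0,y1,z0,z1): return P[(P[:,0]>x0)&(P[:,0]<x1)&(P[:,1]>y0)&(P[:,1]<y1)&(P[:,2]>z0)&(P[:,2]<z1)]
def rect(n,P): print(n,len(P),P.mean(0).round(4),'med z',np.median(P[:,2]).round(4),[np.round(v,4) for v in cv2.minAreaRect(P[:,:2].astype(np.float32))])
rect('bailtop',sel(W,.46,.54,.14,.22,.195,.235))
rect('bail>.215',sel(W,.46,.54,.14,.22,.215,.235))
rect('block',sel(W,.40,.58,.09,.25,.035,.052))
rect('grip',sel(W,.56,.64,.21,.29,.095,.125))
print('bench',np.median(sel(W,.4,.45,.0,.1,-.05,.05)[:,2]))
c,im,d=load('top0'); T=cloud(c,d).reshape(-1,3)
rect('top block',sel(T,.40,.58,.09,.25,.035,.052))
for n in('top0','scene0'):
    c,im,d=load(n); T=cloud(c,d).reshape(-1,3)
    B=sel(T,.67,.78,-.40,.01,.266,.278); vx,vy,x0,y0=cv2.fitLine(B[:,:2].astype(np.float32),cv2.DIST_HUBER,0,.01,.01).ravel()
    print(n,'rail line',np.arctan2(vy,vx)-np.pi/2,x0,y0,len(B),np.median(B[:,2]))
    B=sel(T,.595,.68,-.23,-.17,.24,.30); vx,vy,x0,y0=cv2.fitLine(B[:,:2].astype(np.float32),cv2.DIST_HUBER,0,.01,.01).ravel()
    print(n,'rod',np.arctan2(vy,vx),x0,y0,B.min(0),np.median(B[:,2]))
E
python3 fit.py
```

```text
bailtop 590 [0.4965 0.1803 0.2007] med z 0.2015 [array([0.4965, 0.1805]), array([0.0133, 0.042 ]), np.float64(7.5133)]
bail>.215 0 [nan nan nan] med z nan [array([0., 0.]), array([0., 0.]), np.float64(0.0)]
block 3064 [0.4951 0.1779 0.0452] med z 0.0449 [array([0.497 , 0.1803]), array([0.1192, 0.101 ]), np.float64(7.509)]
grip 160 [0.5906 0.2465 0.106 ] med z 0.107 [array([0.5905, 0.2472]), array([0.01  , 0.0199]), np.float64(8.076)]
bench -0.00015201572179232738
top block 568 [0.491  0.1721 0.0452] med z 0.0454 [array([0.4953, 0.1741]), array([0.1295, 0.1103]), np.float64(7.6177)]
top0 rail line -3.033444 0.6995175 -0.19884302 1136 0.27353265324200526
top0 rod 0.11916707 0.64591056 -0.20138974 [ 0.59556935 -0.21258568  0.25931851] 0.2655511767395967
scene0 rail line -3.0413642 0.70038605 -0.18277399 1011 0.27299329469065214
scene0 rod 0.11437309 0.63204604 -0.2043938 [ 0.5955241  -0.21431523  0.25667648] 0.264191785287644fit.py:4: RuntimeWarning: Mean of empty slice.
  def rect(n,P): print(n,len(P),P.mean(0).round(4),'med z',np.median(P[:,2]).round(4),[np.round(v,4) for v in cv2.minAreaRect(P[:,:2].astype(np.float32))])
  ret = um.true_divide(
  return _methods._mean(a, axis=axis, dtype=dtype,
  ret = ret.dtype.type(ret / rcount)
```

```bash
cat > lev.py <<'E'
from h import *
G=np.array([.497,.1805]); yaw=.131
def pose(a,z): return np.array([G[0]+.12*np.cos(a),G[1]+.12*np.sin(a),z]), down(a-np.pi/2)
a0=.58; a1=yaw+.35+1.31+.02
p,q=pose(a0,.28); env.reach(p,q)
p,q=pose(a0,.147); print('down hit',env.movel(p,velocity=.12,stop_force=10))
env.grip(.012,f_grip=25); s=env.get_state(); print('opening',s['opening'],s['tcp_pos'])
n=9
for i,a in enumerate(np.linspace(a0,a1,n+1)[1:]):
    p,q=pose(a,.147); r=env.movel(p,velocity=.08,rot=q,stop_force=15)
    s=env.get_state(); print(round(a,2),r,s['force'].round(1),s['tcp_pos'].round(4))
    if r: break
print('collar est',np.arctan2(*(s['tcp_pos'][:2]-G)[::-1])-yaw-.35,s['time'])
E
python3 lev.py
```

```text
down hit False
opening 0.019195410358415883 [0.59739382 0.2464564  0.14727206]
0.72 False [-1.2  1.   3.5] [0.5874 0.2596 0.1472]
0.85 False [-1.5 -0.1  4.4] [0.5762 0.2708 0.1472]
0.99 False [-0.7 -0.5  4.9] [0.5633 0.2806 0.1472]
1.13 False [-1.3  0.8  5.7] [0.5491 0.2887 0.1472]
1.26 False [-1.3 -0.2  5.1] [0.5338 0.2947 0.1472]
1.4 False [-0.9  0.4  5.8] [0.5178 0.2987 0.1472]
1.54 False [-0.2  1.1  4.5] [0.5014 0.3003 0.1472]
1.67 False [-1.   0.8  6.1] [0.4851 0.2997 0.1472]
1.81 True [2.4 1.  0.8] [0.4713 0.2972 0.1473]
collar est 1.3065122900341217 9.6333
```

```bash
python3 - <<'E'
from h import *
G=[.497,.1805]; q=down(.131-np.pi/2)
env.grip(.085); p=env.get_state()['tcp_pos']
env.movel([p[0],p[1],.30],velocity=.25)
env.reach([*G,.31],q); c,im,d=shot('wrist','w2')
print(env.movel([*G,.230],velocity=.12,stop_force=8))
env.grip(.04,f_grip=70); s=env.get_state(); print('opening',s['opening'],s['tcp_pos'],s['force'].round(1))
W=cloud(*load('scene0')[::2])
shot('scene','s1')
print(env.movel([*G,.245],velocity=.05,stop_force=15)); s=env.get_state(); print(s['force'].round(1),s['opening'],s['time'])
E
python3 -c "
import cv2;a=cv2.imread('pics/s1.png')[180:340,300:500];cv2.imwrite('pics/s1c.png',cv2.resize(a,None,fx=3.5,fy=3.5))"
```

```text
False
opening 0.0486670023067541 [0.49755604 0.1809354  0.23093268] [ 0.2 -0.   7.2]
False
[ 1.5 -0.3 -5.2] 0.0484887976917748 13.9667
```

View pics/s1c.png

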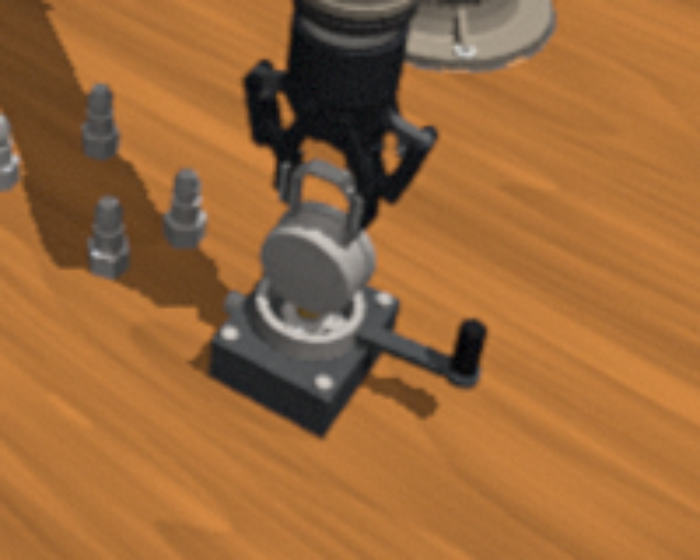

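The collar is round, with the lever now pointing to the lower right, and the fingers hold the bail legs. The change in force on lifting is about 5 N or more, so the gauge is held. Next: lift it fully, carry it across and measure the hook from near.

```bash
python3 - <<'E'
from h import *
print(env.movel([.497,.1805,.39],velocity=.15))
env.movel([.49,-.222,.37],velocity=.22)
c,im,d=shot('wrist','w3'); s=env.get_state(); print(s['tcp_pos'],s['force'].round(1),s['opening'],s['time'])
shot('top','t3')
W=cloud(c,d); P=W.reshape(-1,3)
def sel(P,x0,x1,y0,y1,z0,z1): return P[(P[:,0]>x0)&(P[:,0]<x1)&(P[:,1]>y0)&(P[:,1]<y1)&(P[:,2]>z0)&(P[:,2]<z1)]
B=sel(P,.55,.69,-.24,-.17,.245,.32)
for x in np.arange(.56,.70,.01):
    b=B[abs(B[:,0]-x)<.005]
    if len(b): print(x.round(3),len(b),b[:,1].min().round(4),np.median(b[:,1]).round(4),b[:,1].max().round(4),'z',np.percentile(b[:,2],[50,98]).round(4))
print('minx',B[:,0].min(), 'P z range',np.nanmax(P[:,2]))
E
```

```text
False
[ 0.49023391 -0.22077747  0.37018725] [-0.1 -0.2 -5.2] 0.04891316898223497 17.1167
0.59 406 -0.2162 -0.2112 -0.206 z [0.2785 0.2806]
0.6 226 -0.2153 -0.2106 -0.2052 z [0.2743 0.2791]
minx 0.5874332402284423 P z range 0.39534826398882394
```

View pics/w3.png

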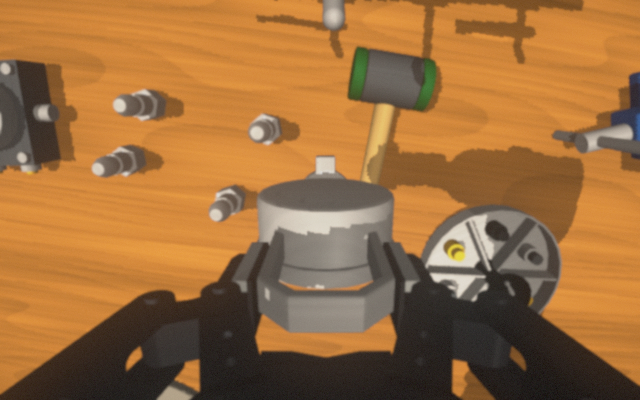

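The tip is at (333,15), measured x_min 0.587, y −0.211, z 0.280. The gauge sits squarely in the fingers. I'll line up in front of the tip and measure again.

```bash
cat > hk.py <<'E'
from h import *
yaw=.131; u=np.array([np.cos(yaw),np.sin(yaw)]); v=np.array([-u[1],u[0]]); tip=np.array([.5924,-.2100])
def at(s,z,dy=0): return [*(tip+s*u+dy*v),z]   # s: along the hook's +x from the tip
def sel(P,x0,x1,y0,y1,z0,z1): return P[(P[:,0]>x0)&(P[:,0]<x1)&(P[:,1]>y0)&(P[:,1]<y1)&(P[:,2]>z0)&(P[:,2]<z1)]
def rod(fn,lo=0,hi=.1):
    c,im,d=shot('wrist',fn); P=cloud(c,d).reshape(-1,3)
    X=np.c_[(P[:,:2]-tip)@u,(P[:,:2]-tip)@v,P[:,2]]; B=sel(X,-.02,.09,-.025,.025,.245,.30)
    for s in np.arange(-.005,.09,.01):
        b=B[abs(B[:,0]-s)<.005]
        if len(b)>5: print('s',s.round(3),len(b),'y',b[:,1].min().round(4),np.median(b[:,1]).round(4),b[:,1].max().round(4),'z',np.percentile(b[:,2],[50,98]).round(4))
E
python3 - <<'E'
from hk import *
env.movel(at(-.06,.335),velocity=.15)
s=env.get_state(); X=s['tcp_pos'][:2]-tip; print('s,y',X@u,X@v,s['tcp_pos'][2])
rod('w4'); shot('scene','s4'); print(s['time'])
E
python3 -c "
import cv2;a=cv2.imread('pics/s4.png')[110:290,150:350];cv2.imwrite('pics/s4c.png',cv2.resize(a,None,fx=3.3,fy=3.3))"
```

```text
s,y -0.06007732042722964 0.0003845064583365756 0.3349388865718839
s -0.005 283 y -0.0058 -0.0011 0.0036 z [0.2785 0.2803]
s 0.005 763 y -0.0062 -0.0011 0.0038 z [0.2752 0.28  ]
s 0.015 688 y -0.0063 -0.0011 0.0036 z [0.2644 0.2696]
s 0.025 733 y -0.0066 -0.0014 0.0036 z [0.264 0.266]
s 0.035 742 y -0.0065 -0.0014 0.0035 z [0.264  0.2659]
s 0.045 262 y -0.0067 -0.0017 0.0031 z [0.2639 0.2659]
17.6833
```

View pics/w4.png

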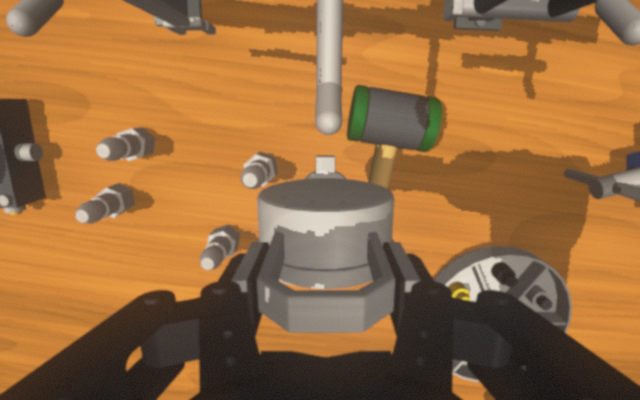

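View pics/s4c.png

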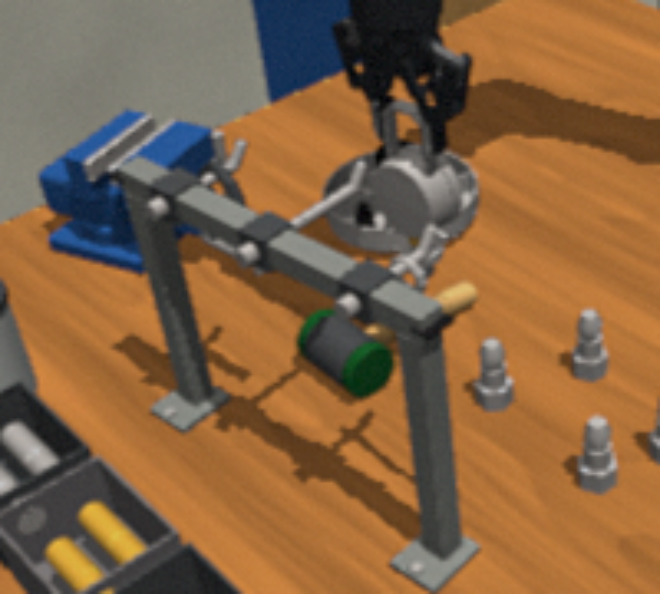

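The rod axis lies 1.3 mm to −y of the hand's line and the rod's top is at 0.265, so the tip will pass through the opening. I'll insert the bail.

```bash
python3 - <<'E'
from hk import *
dy=-.0017
env.movel(at(-.06,.3235,dy),velocity=.1)
r=env.movel(at(.042,.3235,dy),velocity=.08,stop_force=6)
s=env.get_state(); X=s['tcp_pos'][:2]-tip; print(r,'s,y',X@u,X@v,s['tcp_pos'][2],s['force'].round(1))
if r: raise SystemExit
f0=s['force'][2]
r=env.movel(at(.042,.303,dy),velocity=.04,stop_force=4); s=env.get_state(); print('lower',r,s['tcp_pos'],s['force'].round(1))
z=s['tcp_pos'][2]
for i in range(20):
    if s['force'][2]-f0>10.5: break
    z-=.0005
    env.movel(at(.042,z,dy),velocity=.02); s=env.get_state(); print(i,round(z,4),s['tcp_pos'][2].round(4),s['force'].round(1),s['opening'].round(4))
for i in range(4): env.dwell(.2); s=env.get_state(); print(s['force'].round(1),s['tcp_pos'][2].round(4))
print(s['time']); shot('scene','s5')
E
python3 -c "
import cv2;a=cv2.imread('pics/s5.png')[110:290,150:350];cv2.imwrite('pics/s5c.png',cv2.resize(a,None,fx=3.3,fy=3.3))"
```

```text
False s,y 0.04155322148521392 -0.0019675473998528622 0.32355736384522493 [ 0.3  0.4 -4.8]
lower False [ 0.63436439 -0.20611822  0.30297779] [-0.1 -1.3 -4.6]Traceback (most recent call last):
  File "<stdin>", line 13, in <module>
AttributeError: 'float' object has no attribute 'round'
[ WARN:0@0.016] global loadsave.cpp:275 findDecoder imread_('pics/s5.png'): can't open/read file: check file path/integrity
Traceback (most recent call last):
TypeError: 'NoneType' object is not subscriptable
```

```bash
python3 - <<'E'
from hk import *
dy=-.0017; f0=-5.0
s=env.get_state(); z=float(s['tcp_pos'][2])
for i in range(25):
    if s['force'][2]-f0>10.5: break
    z-=.0005
    env.movel(at(.042,z,dy),velocity=.02); s=env.get_state(); print(i,'%.4f %.4f'%(z,s['tcp_pos'][2]),s['force'].round(1),'%.4f'%s['opening'])
for i in range(4): env.dwell(.2); s=env.get_state(); print(s['force'].round(1),'%.4f'%s['tcp_pos'][2])
print(s['time']); shot('scene','s5')
E
python3 -c "
import cv2;a=cv2.imread('pics/s5.png')[110:290,150:350];cv2.imwrite('pics/s5c.png',cv2.resize(a,None,fx=3.3,fy=3.3))"
```

```text
0 0.3022 0.3022 [ 0.9  0.1 -5.5] 0.0492
1 0.3017 0.3016 [ 0.6 -0.2 -4.5] 0.0490
2 0.3012 0.3011 [-1.1  1.  -5.2] 0.0492
3 0.3007 0.3006 [-1.   0.1 -3.8] 0.0494
4 0.3002 0.3001 [-0.3  0.  -4.1] 0.0493
5 0.2997 0.2996 [-0.7 -0.4 -4.9] 0.0484
6 0.2992 0.2991 [-0.2  0.4 -4.7] 0.0493
7 0.2987 0.2989 [-0.9  1.  -2.7] 0.0486
8 0.2982 0.2988 [-2.6  0.6  1.1] 0.0488
9 0.2977 0.2988 [-5.1 -0.4  6.3] 0.0490
[-4.2 -0.6  5.7] 0.2987
[-4.2 -0.2  6. ] 0.2988
[-3.5  0.6  5.2] 0.2988
[-4.3  0.1  5.8] 0.2988
23.6917
```

View pics/s5c.png

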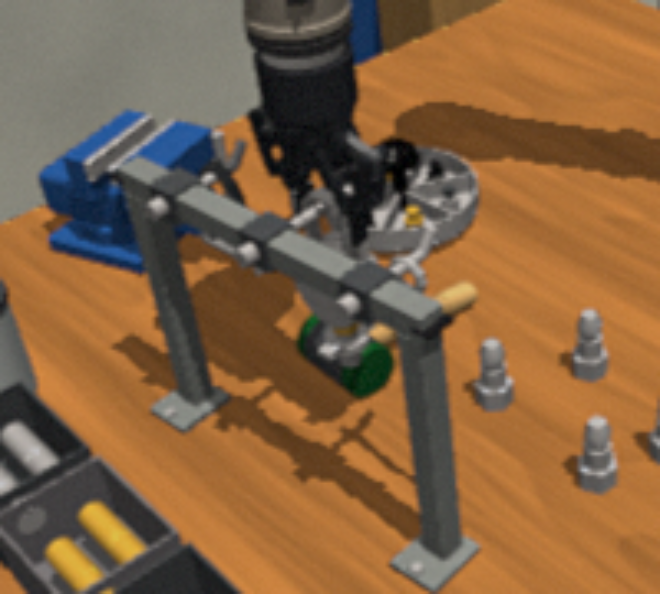

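The bail's top touched the rod at the expected height, and the tug of about 11 N on the hook held for 0.8 s. I'll ease off, release, retreat upwards and check.

```bash
python3 - <<'E'
from hk import *
dy=-.0017
env.movel(at(.042,.2985,dy),velocity=.02); env.dwell(.3); print(env.get_state()['force'].round(1))
env.grip(.060); env.dwell(.5); env.grip(.078); env.dwell(.5); s=env.get_state(); print(s['force'].round(1),s['opening'])
print(env.movel(at(.042,.40,dy),velocity=.08,stop_force=6))
env.movel(at(-.10,.45,dy),velocity=.2)
P=[]
for n in('a','b'):
    rod('w6'+n); env.dwell(.5)
c,im,d=shot('scene','s6'); shot('top','t6'); s=env.get_state(); print(s['time'],s['force'].round(1))
a=im[110:290,150:350]; b=load('t6')[1][130:290,180:400]
cv2.imwrite('pics/s6c.png',np.vstack([cv2.resize(a,(440,330)),cv2.resize(b,(440,270))]))
E
```

```text
[-2.4 -0.5  3.8]
[ 1.5  0.8 -1.1] 0.07792712343968798
False
s -0.005 109 y -0.0058 -0.0012 0.0034 z [0.2781 0.2806]
s 0.005 202 y -0.0059 -0.0012 0.0036 z [0.2751 0.2804]
s 0.015 215 y -0.006 -0.0012 0.0037 z [0.2645 0.2691]
s 0.025 236 y -0.0059 -0.0012 0.0037 z [0.2639 0.2659]
s 0.035 206 y -0.0249 -0.0005 0.0222 z [0.2612 0.2659]
s -0.005 110 y -0.0059 -0.0013 0.0033 z [0.2784 0.2808]
s 0.005 197 y -0.006 -0.0013 0.0035 z [0.2753 0.28  ]
s 0.015 223 y -0.006 -0.0012 0.0036 z [0.2644 0.2695]
s 0.025 232 y -0.006 -0.0012 0.0036 z [0.2639 0.2661]
s 0.035 191 y -0.0249 0.0001 0.0222 z [0.2612 0.2656]
29.4 [ 0.4  0.2 -0.6]
```

View pics/s6c.png

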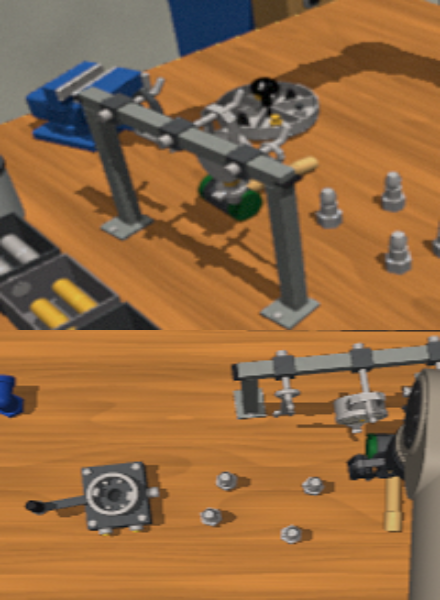

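The gauge hangs on the long hook, with two frames 0.5 s apart agreeing. The lever is round and the bystanders look untouched. I'm handing the job in.

```bash
python3 - <<'E'
from h import *
env.dwell(1.0); print(env.get_state()['force'].round(1)); job.job_done(); print(env.get_state()['time'])
E
```

```text
[ 0.8 -0.1  0. ]
the job is handed in; nothing more can be done
the job is handed in; nothing more can be done
```

The gauge now hangs by its bail on the long middle hook, released and still. I handed the job in at about 30.5 s of the 58 s allowed, and the system gave no verdict.

- **Unlocking:** I gripped the lever and swung it to its stop; the collar reads about 1.31 rad.
- **Lifting and hanging:** I took the gauge by its bail, lifted it out (it weighs about 5 N) and passed the bail over the hook's tip without touching it. The bail's top met the rod at the expected height.
- **Tug:** I pulled down until the hook carried about 11 N, estimated from the tool force, and held it for 0.8 s. I eased off only to about 9 N before letting go, because the arm gave way less than planned; releasing caused no trouble.
- **Last checks:**
  - The bail sits on the level rod within about 4 mm of the seat along the rod, and is centred across it to about 1 mm.
  - Two wrist views taken 0.5 s apart agreed.
  - The force on the tool was near zero after I backed away.
  - In the last pictures the lever was round and the tips, mallet and elbow looked unmoved by eye. The carousel also looked undisturbed, though I did not measure its turn.

No check failed. The hook's sideways position differed by 1 to 3 mm between cameras, so I used the near wrist view.

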